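Show the bench camera the ball target in a hand-held mirror

ROBOT

A 6-joint arm with a two-finger parallel gripper is mounted at the origin on a cart in front of the work surface, level with it; the furniture and walls round the work are solid. World frame = base frame: x ahead of the robot, y to its left, z up, the work surface at z = 0. Lengths are in m, angles in rad, forces in N, time in s.
With the tool pointing down it reaches from about 0.225 to 0.875 m from the base axis. Payload 3.4 kg.
Tool frame: the origin (TCP) lies at the very end of the fingers, on their centre line; the grasp point (between the pads) lies 19 mm behind it; z points along the fingers, y is the line along which they close (so a half turn about z gives the same grasp; the last joint's range is limited). The gripper opens to 85 mm and grips with 20 to 120 N. Pads are 22 mm wide; open, the fingers measure 114 mm over their backs; the gripper's body (76 mm by 85 mm) begins 54 mm behind the grasp point. The pads swing forward as they close: fully open they stand 13 mm farther back than shut.
Start: joints at [1.223, 0.276, 1.505, -0, 1.361, -0.121], TCP at [0.129, 0.56, 0.231] pointing down, gripper open.
Joint ranges: [-2.89, 2.89], [-0.75, 2.08], [0.22, 2.7], [-1.18, 4.32], [0.11, 2.71], [-2.7, 2.7]. Speed limits (rad/s): [2.57, 2.57, 3.14, 3.14, 3.14, 3.14].

INTERFACE

Orientations are given as a unit quaternion [w, x, y, z].
In Python, from rig import get_state, optics, sign_off gives the robot as it stands.
- The arm moves only by the tool send_rows, never from a script. Its argument "increments" is a list of rows, each an object with "gripper": the gripper's target within -1 to 1 (shut at 1, half-way at 0, fully open at -1); "linear": the shift along the world's x, y, z in m, a list of three; "delta_rot": the turn, a rotation vector about the world's x, y, z in rad, a list of three. In form: [{"gripper": gripper, "linear": [dx, dy, dz], "delta_rot": [rx, ry, rz]}, ...]. A call has 1 to 8 rows; each row is the pose to reach, as a shift and turn from the pose commanded when the call began; what a row does not reach only later rows make up. A row lasts 1/10 s, in which the tool goes at most 50 mm and 8.59 degrees, less where a joint would pass 70% of its speed; a pose out of reach is approached as far as the arm can. A call with a gripper value outside its range is refused whole. The fingers move at their own pace and stop on an object; "newtons" is the grip in N (left out, the last holds). Time passes only in rows, so rows that repeat a pose let the fingers close. It gives the time, the measured TCP pose, the force, the opening and the grip force at its end, in the units of the state.
- get_state(): the state, without advancing time (a new reading comes with each control period).
- optics.get_image(name): name is "scene" or "top" or "wrist"; returns a dict with "pixels" (480x640x3 uint8, blue, green, red), "K" (3x3 intrinsics, pixels), "k1" (the pictures are not rectified: a ray, as slopes to the right and down, at radius r is drawn at 1 + k1 r^2 times it, then the intrinsics apply), "rvec" (rotation vector, rad) and "tvec" (3), from world to camera coordinates, as OpenCV has them; the wrist camera has in their place "T_tool_cam" (4x4, takes a point from camera to tool coordinates, whose origin is the TCP and whose axes are the flange's). Camera axes: x right, y down, z forward; pixel columns grow to the right and rows downward; lengths in m; the calibration is good to about 2 mm. A picture is of the moment at which its call begins: read the wrist's pose just before it. There is no depth.
- sign_off(): hands the job in; it is judged then, once.
The state is a dict: "clock": time; "qpos": joint angles; "qd": joint speeds; "effort": joint torques, N m; "position": TCP position; "ee_rot": TCP orientation; "contact_force": force on the tool from outside, world axes, zero at the start; "moment": the same for the moment, N m; "width": finger opening in m; "gripper_force": force on a finger pad.
Only numpy, scipy, OpenCV 4.12 (cv2) and the standard library are available. Lean on these libraries where they do the work, as an engineer would, in place of code of your own. Each camera call takes 0.05 s, during which the arm holds its last target. There are 200 camera calls.

TASK

Lift the inspection mirror by its handle out of its slotted block and hold it upright in front of the bench camera, with the middle of the mirror face level with the lens and 130 mm straight ahead of it, turned so that the camera sees the ball target reflected in the middle of the mirror (not the cone or the block). Do not bump the camera or the three targets and do not knock over the resin bottle. Finish while still holding the mirror steady in the gripper at that angle.

Things in the scene. Friction and masses are not known exactly. Their poses are not given: they have to be found in the camera images.
- mirror: inspection mirror, loose, about 90 g: upright plate 56 mm wide (y), 56 high, 6 thick (x); on it a square steel handle 14 x 14 mm, from 60 to 136 mm above the lower edge (below that a collar 26 mm wide). Origin: middle of the lower edge; z up the handle, +x out of the bright face (the back is black). Starts upright in the holder, lower edge 10 mm above the table
- mirror_face (a point): the middle of the mirror's reflecting face, 28 mm above the plate's lower edge
- mirror_grip (a point): a point on the axis of the mirror's handle, 104 mm above the plate's lower edge, where it is well gripped across either pair of flat sides
- holder: the wooden slotted block, fixed to the table, 44 x 76 x 28 mm high, with a slot 8 mm wide, 60 mm long and 18 mm deep along its y, in which the mirror stands. Origin: middle of its underside.
- camera: the bench camera, fixed to the table: a black box on a thin post with a round foot 68 mm across, 142 mm high over all. Origin: middle of its foot. It looks level along its own -x.
- lens (a point): the front of the camera's lens, 45 mm ahead of the post's axis and 120 mm above the table
- sight_point (a point): the point straight ahead of the lens, 130 mm from it and 120 mm above the table, that the camera is focused on: the middle of the mirror's face belongs here (no visible object)
- ball_target: reference target fixed to the table: a thin rod on a round foot 44 mm across, with a white ball 32 mm across on top; 138 mm high or less. Origin: middle of its foot.
- cone_target: reference target fixed to the table: a thin rod on a round foot 44 mm across, with a white upright cone 34 mm across and 36 mm high on top; 138 mm high or less. Origin: middle of its foot.
- block_target: reference target fixed to the table: a thin rod on a round foot 44 mm across, with a white cube-shaped block of 28 mm on top; 138 mm high or less. Origin: middle of its foot.
- ball_head (a point): the centre of the ball on the ball target, 120 mm above the table
- place_a (a point): a spot on the table, fixed to the camera at x = -175 mm, y = 150 mm in the camera's frame, 150 mm from the point below sight_point, where one of the three targets stands (no visible object). Its x axis is level and halves the angle between the directions from sight_point to the lens and from sight_point to the head of the target that stands here
- place_b (a point): a spot on the table, fixed to the camera at x = -69 mm, y = 106 mm in the camera's frame, 150 mm from the point below sight_point, where one of the three targets stands (no visible object). Its x axis is level and halves the angle between the directions from sight_point to the lens and from sight_point to the head of the target that stands here
- place_c (a point): a spot on the table, fixed to the camera at x = -124 mm, y = -141 mm in the camera's frame, 150 mm from the point below sight_point, where one of the three targets stands (no visible object). Its x axis is level and halves the angle between the directions from sight_point to the lens and from sight_point to the head of the target that stands here
- resin_bottle: white bottle with an orange cap, 52 mm across, 125 mm high, standing loose on the left front part of the table, not needed. Origin: middle of its underside; z points up through its cap.
Not all that is in view belongs to the job. Of the things like the mirror, leave any that is turquoise; of the rest the larger one is meant.

How it is judged:
On the way:
1. the mirror is lifted clear of its block in the gripper (height (world z) of mirror above 0.045 m and contact force between the fingers and mirror above 0.5 N), for 0.2 s.
At the end, for the whole second after the job is handed in: The gripper holds the mirror still in the air, upright within 8 degrees, the middle of its face within 20 mm of the sight point, bright side to the lens, its normal within 8 degrees of the line halving the angle at the sight point between lens and ball, so the camera sees the ball (distance between mirror_face and sight_point below 0.02 m and ((horizontal distance between ball_target and place_a below 0.02 m and angle between the x axis of mirror and the x axis of place_a, either way round below 0.14 rad) or (horizontal distance between ball_target and place_b below 0.02 m and angle between the x axis of mirror and the x axis of place_b, either way round below 0.14 rad) or (horizontal distance between ball_target and place_c below 0.02 m and angle between the x axis of mirror and the x axis of place_c, either way round below 0.14 rad)) and x of lens in the frame of mirror above 0.05 m and angle between mirror's own z axis and vertical below 0.14 rad and height (world z) of mirror above 0.06 m and contact force between the fingers and mirror above 0.5 N and linear speed of mirror below 0.03 m/s and angular speed of mirror below 0.2 rad/s); the arm keeps its last pose, push and grip.
It fails at once if the camera is bumped (contact force between camera and anything else above 5 N).
It fails at once if a target is bumped (contact force between any of ball_target, cone_target, block_target and anything else above 5 N).
It fails at once if the resin bottle is knocked over (angle between resin_bottle's own z axis and vertical above 0.6 rad).
It also fails if it takes over 35 s, if anything falls off the work surface, if the arm or the gripper's body presses on something with over 40 N, if the wrist force passes 120 N, or if a joint passes its speed limit or range.

## Working session

There is one attempt and no reset: what is moved stays moved. The work goes in short steps, Python scripts to look and compute and a tool call to move; the robot and the scene stay as the last step left them, time stands still between calls to the robot, and variables do not carry over. Pictures are saved under pics/ and viewed, at most 10 in all, crops included, and the job is handed in when it is done.

Besides the shell and the picture viewer there is one more tool, called after "Request:" in YAML: its name, and indented under it one key for each argument. send_rows: Moves the arm, as the interface text tells. Its arguments: {"type":"object","properties":{"increments":{"type":"array"},"newtons":{"type":"number"}},"required":["increments"]}

```bash
mkdir -p pics
cat > h.py <<'E'
import numpy as np, cv2
from rig import get_state, optics, sign_off
from scipy.spatial.transform import Rotation as R
def grab(name,fn):
    s=get_state(); d=optics.get_image(name); cv2.imwrite('pics/'+fn,d['pixels'])
    if name=='wrist':
        q=s['ee_rot']; T=np.eye(4); T[:3,:3]=R.from_quat([q[1],q[2],q[3],q[0]]).as_matrix(); T[:3,3]=s['position']
        W=T@np.array(d['T_tool_cam'])
    else:
        Rm=cv2.Rodrigues(np.array(d['rvec'],float))[0]; W=np.eye(4); W[:3,:3]=Rm.T; W[:3,3]=-Rm.T@np.array(d['tvec']).ravel()
    np.savez('pics/'+fn+'.npz',W=W,K=d['K'],k1=d['k1'])
    return d,W
def ray(fn,u,v):
    z=np.load('pics/'+fn+'.npz'); K=z['K']; k=float(z['k1'])
    p=cv2.undistortPoints(np.array([[[u,v]]],float),K,np.array([k,0,0,0,0.]))[0,0]
    return z['W'][:3,3], z['W'][:3,:3]@np.array([p[0],p[1],1])
def atz(fn,u,v,h):
    o,d=ray(fn,u,v); return o+d*(h-o[2])/d[2]
def proj(fn,P):
    z=np.load('pics/'+fn+'.npz'); M=np.linalg.inv(z['W'])
    return cv2.projectPoints(np.array(P,float).reshape(-1,1,3),cv2.Rodrigues(M[:3,:3])[0],M[:3,3],z['K'],np.array([float(z['k1']),0,0,0,0.]))[0][:,0]
E
python3 - <<'E'
from h import *
for n in('scene','top'): 
    d,W=grab(n,n+'1.png'); print(n,W.round(3).tolist(),d['K'],d['k1'])
print(get_state())
E
```

```text
scene [[0.811, -0.254, 0.527, 0.116], [-0.585, -0.335, 0.739, -0.463], [-0.011, -0.907, -0.42, 0.47], [0.0, 0.0, 0.0, 1.0]] [[476.1977466    0.         324.58134356]
 [  0.         476.1977466  234.19111116]
 [  0.           0.           1.        ]] -0.1105784332342734
top [[0.036, -0.978, 0.207, 0.335], [-0.999, -0.036, 0.001, 0.182], [0.006, -0.207, -0.978, 1.125], [0.0, 0.0, 0.0, 1.0]] [[504.46411042   0.         320.68849141]
 [  0.         504.46411042 231.7403587 ]
 [  0.           0.           1.        ]] -0.13174872897965187
{'clock': 0.1, 'qpos': array([ 1.22297673e+00,  2.76568521e-01,  1.50601963e+00, -8.81893986e-06,
        1.36070244e+00, -1.20989195e-01]), 'qd': array([-0.00133823, -0.00265589, -0.00328941, -0.00046271,  0.00113718,
        0.00203943]), 'effort': array([ 2.19574955e-03, -4.17702091e+01, -2.46405262e+01, -2.64412811e-04,
        5.82000503e-03, -6.49412556e-06]), 'position': array([0.12915117, 0.55982073, 0.23050003]), 'ee_rot': array([-1.92990584e-04,  1.13171253e-01,  9.93575134e-01, -8.26752368e-04]), 'contact_force': array([-0.63554208,  0.39940901, -0.22650127]), 'moment': array([0.04968891, 0.00017149, 0.03707951]), 'gripper_force': 0.0, 'width': 0.08543344248757472}
```

View pics/scene1.png

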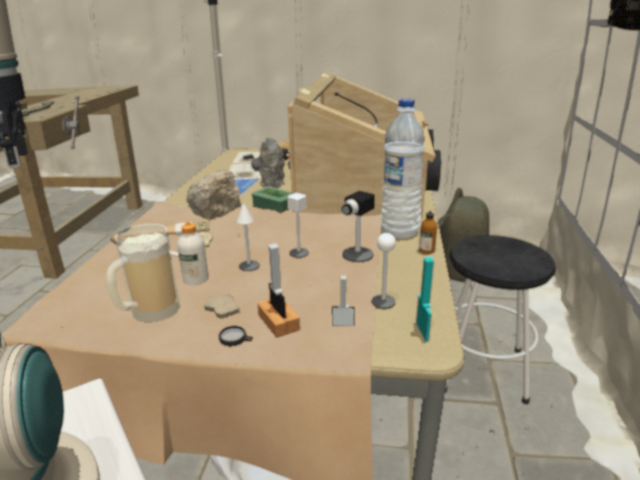

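View pics/top1.png

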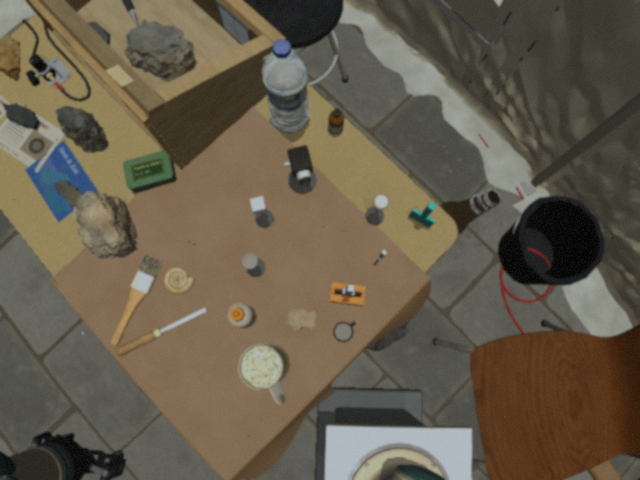

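The scene view shows the mirror in its orange block at (279,300), ball (386,242), cone (247,213), block (297,203) and camera (358,210). In the top view the holder is at (348,293), ball head at (381,202), cone (250,261), block (258,204) and camera (302,165).

Run:
```python
from h import *
t=cv2.imread('pics/top1.png')[140:320,230:400]; s=cv2.imread('pics/scene1.png')[180:350,225:445]
cv2.imwrite('pics/tc.png',cv2.resize(t,None,fx=3.3,fy=3.3,interpolation=2))
cv2.imwrite('pics/sc.png',cv2.resize(s,None,fx=3.5,fy=3.5,interpolation=2))
```

```text
(no output)
```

View pics/tc.png

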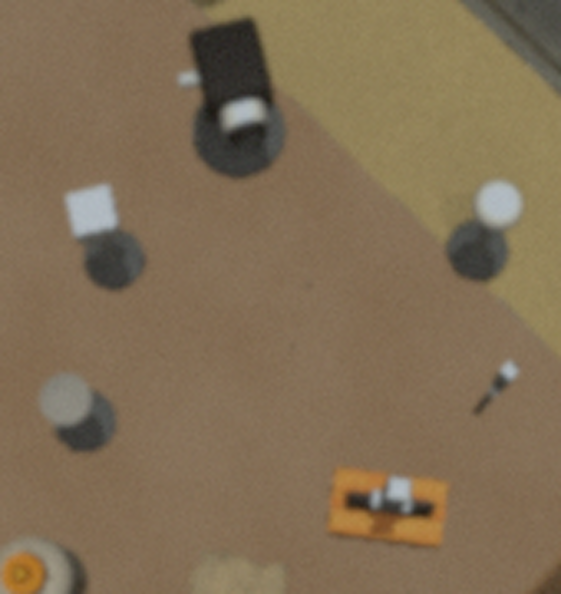

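View pics/sc.png

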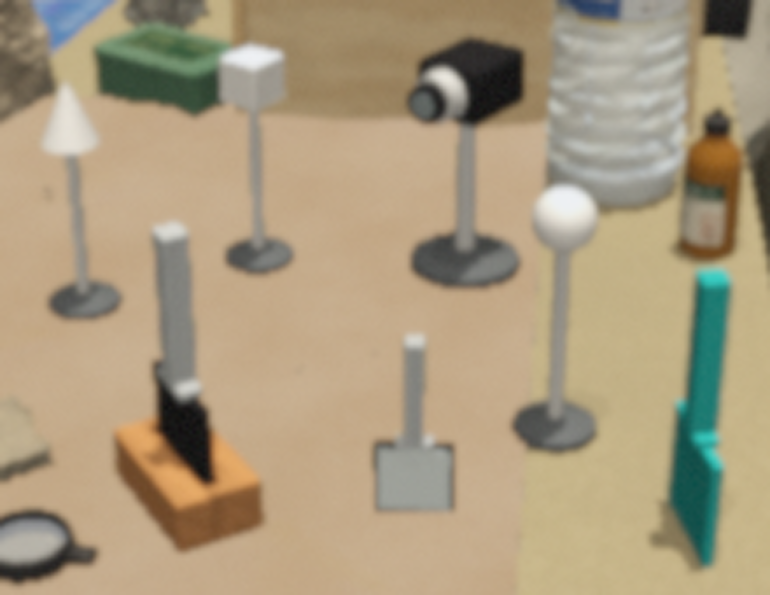

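The top crop gives the feet of the camera, block, cone and ball at (240,133), (114,260), (84,420) and (477,250), the holder corners, and the handle top at (400,488). The scene crop shows the mirror's black back facing the robot. The small loose mirror and the turquoise one are decoys.

Run:
```python
from h import *
from scipy.optimize import least_squares
T=lambda u,v,h:atz('top1.png',230+(u+.5)/3.3-.5,140+(v+.5)/3.3-.5,h)
S=lambda u,v,h:atz('scene1.png',225+(u+.5)/3.5-.5,180+(v+.5)/3.5-.5,h)
ft={'cam':((240,133),(465,261)),'b':((114,260),(259,255)),'a':((84,420),(85,300)),'c':((477,250),(555,427))}
L={'cam':(0,0),'a':(-.175,.15),'b':(-.069,.106),'c':(-.124,-.141)}
P={k:(T(*v[0],.004)[:2],S(*v[1],.004)[:2]) for k,v in ft.items()}
for k in P: print(k,P[k][0].round(4),P[k][1].round(4))
def f(p,o=None):
    c,s=np.cos(p[2]),np.sin(p[2]); return np.concatenate([np.array([[c,-s],[s,c]])@L[k]+p[:2]-np.mean(P[k],0) for k in P])
r=least_squares(f,[.6,.2,0]); print('campose',r.x.round(4),'res mm',(r.fun*1e3).round(1))
x,y,a=r.x; c,s=np.cos(a),np.sin(a); m=np.array([[c,-s],[s,c]])
sp=m@[-.175,0]+[x,y]; ball=m@[-.124,-.141]+[x,y]
print('sight',sp.round(4),'yaw',a+np.arctan2(-.141,.051)/2)
print('ball head',T(498,203,.12),S(565,218,.12),ball,'lens',S(428,103,.12),m@[-.045,0]+[x,y])
print('holder',[T(*q,.028)[:2].round(4) for q in((335,467),(447,481),(441,546),(329,530))], 'mid',T(388,506,.028)[:2])
print('handle top',T(400,488,.146),S(170,230,.146))
print('holder S',[S(*q,.028)[:2].round(4) for q in((117,432),(182,505),(262,485))])
```

```text
cam [0.6934 0.2308] [0.6956 0.2313]
b [0.5983 0.314 ] [0.5997 0.3138]
a [0.486  0.3279] [0.4863 0.3265]
c [0.6148 0.0627] [0.6151 0.0608]
campose [0.695  0.2312 0.2793] res mm [ 0.5  0.1  0.5  0.2 -0.7 -0.1 -0.3 -0.3]
sight [0.5268 0.1829] yaw -0.33252396395448397
ball head [0.61672094 0.06220577 0.12      ] [0.61818725 0.0643333  0.12      ] [0.61470197 0.06146317] lens [0.65763006 0.22105504 0.12      ] [0.65176251 0.21877978]
holder [array([0.4577, 0.157 ]), array([0.4511, 0.0827]), array([0.4081, 0.0858]), array([0.4161, 0.1596])] mid [0.43321388 0.12130804]
handle top [0.43348059 0.12108015 0.146     ] [0.43384252 0.12113237 0.146     ]
holder S [array([0.4171, 0.1569]), array([0.4118, 0.0864]), array([0.4494, 0.078 ])]
```

Request:
send_rows:
  increments:
    - {"gripper":-1,"linear":[0.02,-0.03,0.005],"delta_rot":[0,0,0.02]}
    - {"gripper":-1,"linear":[0.045,-0.065,0.01],"delta_rot":[0,0,0.04]}
    - {"gripper":-1,"linear":[0.07,-0.1,0.01],"delta_rot":[0,0,0.06]}
    - {"gripper":-1,"linear":[0.095,-0.135,0.01],"delta_rot":[0,0,0.08]}
    - {"gripper":-1,"linear":[0.12,-0.17,0.01],"delta_rot":[0,0,0.1]}
    - {"gripper":-1,"linear":[0.145,-0.205,0.01],"delta_rot":[0,0,0.12]}
    - {"gripper":-1,"linear":[0.17,-0.24,0.01],"delta_rot":[0,0,0.142]}
    - {"gripper":-1,"linear":[0.19,-0.27,0.01],"delta_rot":[0,0,0.142]}
  newtons: 40

```text
clock: 0.9
position: [0.32, 0.2884, 0.2411]
ee_rot: [0.0, 0.042, 0.999, -0.0]
contact_force: [0.1, -0.2, 0.6]
width: 0.0853
gripper_force: 0.0
```

Request:
send_rows:
  increments:
    - {"gripper":-1,"linear":[0.025,-0.035,0],"delta_rot":[0,0,0]}
    - {"gripper":-1,"linear":[0.05,-0.07,0],"delta_rot":[0,0,0]}
    - {"gripper":-1,"linear":[0.075,-0.11,0],"delta_rot":[0,0,0]}
    - {"gripper":-1,"linear":[0.095,-0.14,0],"delta_rot":[0,0,0]}
    - {"gripper":-1,"linear":[0.11,-0.16,0],"delta_rot":[0,0,0]}
    - {"gripper":-1,"linear":[0.1145,-0.169,0],"delta_rot":[0,0,0]}
    - {"gripper":-1,"linear":[0.1145,-0.169,0],"delta_rot":[0,0,0]}
    - {"gripper":-1,"linear":[0.1145,-0.169,0],"delta_rot":[0,0,0]}

```text
clock: 1.7
position: [0.4329, 0.122, 0.2411]
ee_rot: [-0.001, 0.042, 0.999, 0.0]
contact_force: [-0.6, -0.3, 0.2]
width: 0.0856
gripper_force: 0.0
```

Run:
```python
from h import *
d,W=grab('wrist','w1.png'); s=get_state(); print(s['clock'],s['position'],s['ee_rot'],s['qpos'])
print(proj('w1.png',[[.4335,.121,.146],[.527,.183,.12],[.433,.121,.028]]))
```

```text
1.75 [0.43283385 0.12227847 0.24118206] [-5.13976852e-04  4.18831370e-02  9.99122317e-01  3.66293544e-04] [ 1.19684464e-01  7.95129698e-02  1.73144377e+00  9.14470168e-04
  1.33153272e+00 -1.36753818e+00]
[[320.14775495 243.359824  ]
 [417.91702049 349.70928918]
 [320.41502619 200.58022703]]
```

View pics/w1.png

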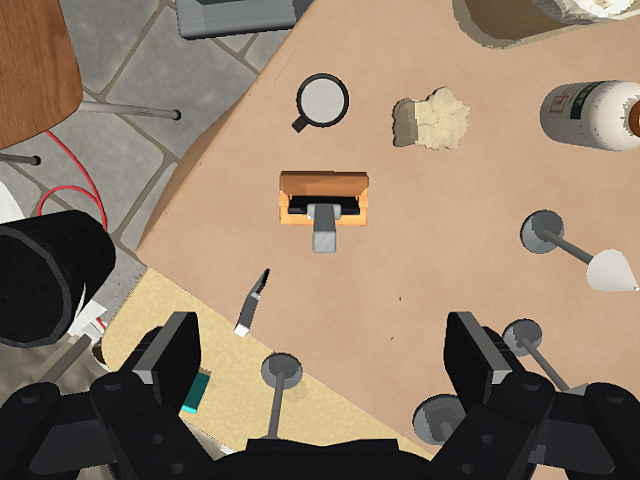

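The wrist view shows the handle top at (325,242), within 3 mm of the prediction, and the holder is square to the image. I'm descending.

Request:
send_rows:
  increments:
    - {"gripper":-1,"linear":[0,0.001,-0.025],"delta_rot":[0,0,0]}
    - {"gripper":-1,"linear":[0,0.001,-0.05],"delta_rot":[0,0,0]}
    - {"gripper":-1,"linear":[0,0.001,-0.075],"delta_rot":[0,0,0]}
    - {"gripper":-1,"linear":[0,0.001,-0.1],"delta_rot":[0,0,0]}
    - {"gripper":-1,"linear":[0,0.001,-0.125],"delta_rot":[0,0,0]}
    - {"gripper":-1,"linear":[0,0.001,-0.14],"delta_rot":[0,0,0]}
    - {"gripper":-1,"linear":[0,0.001,-0.146],"delta_rot":[0,0,0]}
    - {"gripper":-1,"linear":[0,0.001,-0.146],"delta_rot":[0,0,0]}

```text
clock: 2.55
position: [0.4329, 0.1231, 0.0949]
ee_rot: [-0.001, 0.042, 0.999, 0.0]
contact_force: [-0.0, 0.3, -0.6]
width: 0.0851
gripper_force: 0.0
```

Request:
send_rows:
  increments:
    - {"gripper":0,"linear":[0,0,0],"delta_rot":[0,0,0]}
    - {"gripper":0.3,"linear":[0,0,0],"delta_rot":[0,0,0]}
    - {"gripper":0.6,"linear":[0,0,0],"delta_rot":[0,0,0]}
    - {"gripper":1,"linear":[0,0,0],"delta_rot":[0,0,0]}
    - {"gripper":1,"linear":[0,0,0],"delta_rot":[0,0,0]}
    - {"gripper":1,"linear":[0,0,0],"delta_rot":[0,0,0]}
    - {"gripper":1,"linear":[0,0,0],"delta_rot":[0,0,0]}
    - {"gripper":1,"linear":[0,0,0],"delta_rot":[0,0,0]}

```text
clock: 3.35
position: [0.434, 0.1223, 0.0956]
ee_rot: [0.0, 0.042, 0.999, 0.0]
contact_force: [-0.5, -0.2, 3.1]
width: 0.0135
gripper_force: 43.5
```

Request:
send_rows:
  increments:
    - {"gripper":1,"linear":[0,0,0.008],"delta_rot":[0,0,0]}
    - {"gripper":1,"linear":[0,0,0.02],"delta_rot":[0,0,0]}
    - {"gripper":1,"linear":[0,0,0.035],"delta_rot":[0,0,0]}
    - {"gripper":1,"linear":[0,0,0.05],"delta_rot":[0,0,0]}
    - {"gripper":1,"linear":[0,0,0.065],"delta_rot":[0,0,0]}
    - {"gripper":1,"linear":[0,0,0.077],"delta_rot":[0,0,0]}
    - {"gripper":1,"linear":[0,0,0.082],"delta_rot":[0,0,0]}
    - {"gripper":1,"linear":[0,0,0.082],"delta_rot":[0,0,0]}

```text
clock: 4.15
position: [0.4341, 0.1223, 0.1779]
ee_rot: [0.001, 0.042, 0.999, 0.0]
contact_force: [-0.2, 0.1, -1.5]
width: 0.0135
gripper_force: 42.9
```

Request:
send_rows:
  increments:
    - {"gripper":1,"linear":[0.008,0.005,0],"delta_rot":[0,0,-0.03]}
    - {"gripper":1,"linear":[0.023,0.015,0],"delta_rot":[0,0,-0.07]}
    - {"gripper":1,"linear":[0.04,0.027,0],"delta_rot":[0,0,-0.12]}
    - {"gripper":1,"linear":[0.057,0.039,0],"delta_rot":[0,0,-0.17]}
    - {"gripper":1,"linear":[0.073,0.05,0],"delta_rot":[0,0,-0.21]}
    - {"gripper":1,"linear":[0.085,0.058,0],"delta_rot":[0,0,-0.235]}
    - {"gripper":1,"linear":[0.0905,0.0615,0],"delta_rot":[0,0,-0.2475]}
    - {"gripper":1,"linear":[0.0905,0.0615,0],"delta_rot":[0,0,-0.2475]}

```text
clock: 4.95
position: [0.5243, 0.1839, 0.1764]
ee_rot: [-0.001, 0.165, 0.986, -0.0]
contact_force: [-0.6, -0.6, -1.4]
width: 0.0134
gripper_force: 42.9
```

Run:
```python
from h import *
s=get_state(); print(s['clock'],s['position'],R.from_quat(np.roll(s['ee_rot'],-1)).as_matrix().round(3).tolist(),s['width'],s['gripper_force'])
grab('scene','s2.png'); grab('top','t2.png')
yaw=-.3325;n=np.array([np.cos(yaw),np.sin(yaw),0]);t=np.array([-n[1],n[0],0]);o=np.array([.5268,.1829,.092])-.003*n
P=[o+.028*t-.003*n,o-.028*t-.003*n,o-.028*t-.003*n+[0,0,.056],o+.028*t-.003*n+[0,0,.056]]
q=proj('s2.png',P); print(q.round(1), proj('t2.png',P[:2]))
a=cv2.imread('pics/s2.png'); x0,y0=(q.mean(0)-[60,45]).astype(int)
c=cv2.resize(a[y0:y0+90,x0:x0+120],None,fx=6,fy=6,interpolation=2)
for p in q: cv2.circle(c,tuple(((p-[x0,y0]+.5)*6).astype(int).tolist()),4,(0,0,255),1)
cv2.imwrite('pics/s2c.png',c); print(x0,y0)
```

```text
4.95 [0.52430783 0.18393474 0.17636274] [[-0.945, 0.326, -0.002], [0.326, 0.945, -0.0], [0.001, -0.001, -1.0]] 0.013439502654230398 42.92217314243317
[[295.6 240.5]
 [303.2 253.7]
 [302.2 224.2]
 [294.5 212.2]] [[307.04446709 242.12595791]
 [332.15864976 251.69817331]]
238 187
```

View pics/s2c.png

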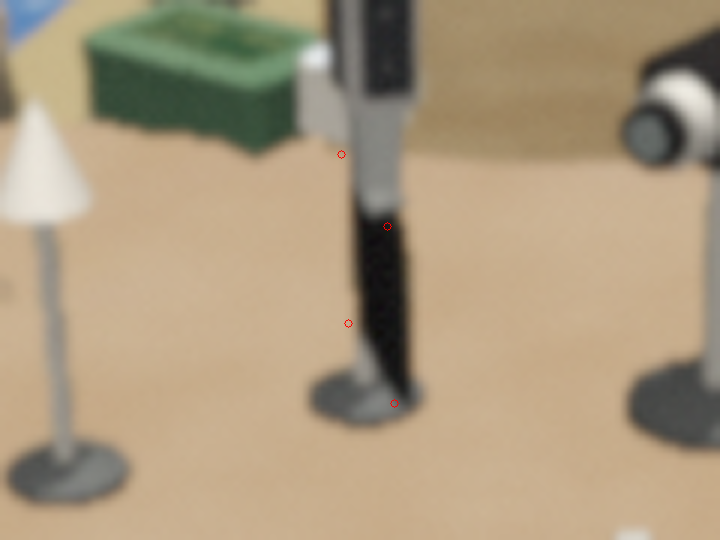

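The black plate spans x 356–410 in the crop, about 3 mm from its predicted corners. It is upright, and its apparent width matches the wanted yaw to about 2°. I'm letting it settle, then handing in.

Request:
send_rows:
  increments:
    - {"gripper":1,"linear":[0,0,0],"delta_rot":[0,0,0]}
    - {"gripper":1,"linear":[0,0,0],"delta_rot":[0,0,0]}
    - {"gripper":1,"linear":[0,0,0],"delta_rot":[0,0,0]}
    - {"gripper":1,"linear":[0,0,0],"delta_rot":[0,0,0]}
    - {"gripper":1,"linear":[0,0,0],"delta_rot":[0,0,0]}

```text
clock: 5.55
position: [0.5242, 0.1837, 0.1775]
ee_rot: [0.0, 0.165, 0.986, 0.0]
contact_force: [0.7, -0.1, -1.9]
width: 0.0132
gripper_force: 42.9
```

```bash
python3 -c "
from h import *
print(get_state()['position'], sign_off())"
```

```text
the job is handed in; nothing more can be done
[0.52424927 0.18370766 0.17746985] None
```

I handed the job in with the gripper holding the mirror upright, its face about 3 mm from the sight point and turned to within about 2° of the angle that shows the ball; the hand-in returned no verdict.

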